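Rake the core pins into the grooved tray

TASK

Take the hand rake out of its rest and comb it across the pin tray until all four steel pins lie down in the grooves, parallel, one to a groove. Move the pins only with the rake, never with the gripper. Then stand the rake back in its rest, teeth in the slot, and leave everything else on the bench as it is.

Things in the scene. Friction and masses are not known exactly. Their poses are not given: they have to be found in the camera images.
- tray: fixed open dark steel tray with grey rim, 148 (x) by 217 mm (y). Nine grooves along its x at y = -52.5 to +91.5 mm every 18 mm, 13 wide, 11 deep, between round-topped ribs 5 mm wide; the +y rim bounds the last. Origin on the bench under it, z up: groove floors z = 6 mm, rib tops 17, rim top 31. Inside the rim: x -68 to 68, y -106.5 to 98 mm. A pin's middle is at z = 11 in a groove, 22 on the ribs
- tray_strip (a point): point on the tray's flat strip, at tray x = 0, y = -96, z = 17 mm; axes as the tray's. The strip, level with the rib tops and without grooves, fills the tray's -y end (y -106.5 to -61.5 mm). At the start no pin reaches beyond y = -82 mm, so the rake's teeth can be set down here
- tray_last_groove (a point): floor of the groove farthest from the strip: tray x = 0, y = 91.5, z = 6 mm. A row of teeth kept parallel to the grooves, tips 1 to 4 mm above the ribs, moved slowly (4 cm/s) from the strip turns the pins parallel and into grooves, passing over those already in. If a pin jams (over 8 N), back off 1 cm and go on; repeat if needed. Stop at tray y = 80 mm, lest one jam at the rim
- pin1: one of four identical loose plain steel pins, lightly oiled (slippery), 10 mm diameter x 90 mm long, about 55 g; origin at its middle, x axis along its length. At the start it lies askew across the tray's ribs
- pin2: one of four identical loose plain steel pins, lightly oiled (slippery), 10 mm diameter x 90 mm long, about 55 g; origin at its middle, x axis along its length. At the start it lies askew across the tray's ribs
- pin3: one of four identical loose plain steel pins, lightly oiled (slippery), 10 mm diameter x 90 mm long, about 55 g; origin at its middle, x axis along its length. At the start it lies askew across the tray's ribs
- pin4: one of four identical loose plain steel pins, lightly oiled (slippery), 10 mm diameter x 90 mm long, about 55 g; origin at its middle, x axis along its length. At the start it lies askew across the tray's ribs
- rake: loose wooden hand rake, 250 g. Head board 130 (x) x 30 (y) x 10 mm; origin at the centre of its underside, z up. Seven steel teeth, 8 mm diameter, in one row from x = -48 to 48 mm every 16 mm, y = 0, reach 24 mm below the origin. Above it a grip bar 110 (x) x 18 (y) x 16 mm on two posts at x = +-44 mm, with 37 mm free under it. Pinch the bar from above across its 18 mm, firmly
- rake_grip (a point): centre of the rake's grip bar (55 mm above the rake's origin); axes as the rake's
- rest: fixed grey rake rest, a block 150 (x) x 32 (y) mm, 30 mm tall, on a thin plate 170 x 70 mm; origin on the bench under its centre, z up. A slot 112 (x) x 14 (y) mm, 26 deep, is open at the top: the rake's teeth hang in it, its head board lies on the block, its origin 30 mm above the rest's, x axes parallel (either way round). The rake starts here
- last_stand: fixed aluminium shoe last (foot form) on a steel stand, 185 x 72 mm, 110 mm tall, origin on the bench under its centre; it stands on the other side of the tray from the rest; a bystander, not part of the job, not to be disturbed
- can: closed aluminium can with black cap, 66 mm diameter, 150 mm tall, origin at centre of its underside; a bystander, not part of the job, not to be disturbed
- screwdriver: screwdriver 190 mm long lying on the bench, origin under its middle, x towards the tip; a bystander, not part of the job, not to be disturbed
- wrench: wrench 180 mm long lying on the bench, origin under its middle, x along it; a bystander, not part of the job, not to be disturbed
- plug: stepped round steel mould plug, 60 mm diameter below and 36 mm above, 36 mm tall, origin at centre of its underside; a bystander, not part of the job, not to be disturbed
- small_last: small aluminium shoe last about 135 mm long (x), 54 mm wide, 60 mm tall, loose on the bench, origin at its underside; a bystander, not part of the job, not to be disturbed
- heel_block: black rubber heel block 65 x 55 x 22 mm, origin at centre of its underside; a bystander, not part of the job, not to be disturbed

How it is judged (in metres and radians):
On the way, in this order (a step that is already met when the one before it is completed fails the run):
1. the rake is lifted out of its rest with the pins not yet in the grooves (z of rake in the frame of rest above 0.058 m), for 0.1 s.
2. all four pins lie in grooves, while the rake is out of its rest (z of pin1 in the frame of tray between 0.008 and 0.0145 m and angle between the x axis of each of pin1, pin2, pin3, pin4 and the x axis of tray, either way round below 0.1 rad and z of pin2 in the frame of tray between 0.008 and 0.0145 m and z of pin3 in the frame of tray between 0.008 and 0.0145 m and z of pin4 in the frame of tray between 0.008 and 0.0145 m and (z of rake in the frame of rest above 0.04 m or horizontal distance between rake and rest above 0.05 m)), for 0.2 s.
At the end, for the whole second after the job is handed in: Every pin lies in a groove: its middle 8 to 14.5 mm above the tray's origin and its axis within 0.1 rad of the grooves, at rest. The rake stands upright (within 0.1 rad) in its rest, origin 26 to 34 mm above the rest's and within 10 mm of it sideways, x axes within 0.12 rad, at rest (z of pin1 in the frame of tray between 0.008 and 0.0145 m and angle between the x axis of each of pin1, pin2, pin3, pin4 and the x axis of tray, either way round below 0.1 rad and z of pin2 in the frame of tray between 0.008 and 0.0145 m and z of pin3 in the frame of tray between 0.008 and 0.0145 m and z of pin4 in the frame of tray between 0.008 and 0.0145 m and z of rake in the frame of rest between 0.026 and 0.034 m and horizontal distance between rake and rest below 0.01 m and angle between the x axis of rake and the x axis of rest, either way round below 0.12 rad and angle between rake's own z axis and vertical below 0.1 rad and linear speed of each of rake, pin1, pin2, pin3, pin4 below 0.02 m/s); the robot touches nothing.
It fails at once if the arm or gripper touches a pin (contact force between any of pin1, pin2, pin3, pin4 and the fingers above 0.3 N or contact force between any of pin1, pin2, pin3, pin4 and the arm above 0.3 N).
It fails at once if another thing on the bench is moved by more than 20 mm (distance of any of can, screwdriver, wrench, plug, small_last, heel_block from where it was at the start of the episode above 0.02 m).
It also fails if it takes over 58 s, if anything falls off the work surface, if the arm or the gripper's body presses on something with over 40 N, if the wrist force passes 120 N, or if a joint passes its speed limit or range.

ROBOT

A 6-joint arm with a two-finger parallel gripper is mounted at the origin on the work surface. World frame = base frame: x ahead of the robot, y to its left, z up, the work surface at z = 0. Lengths are in mm, angles in degrees, forces in N, time in s.
With the tool pointing down it reaches from about 300 to 825 mm from the base axis. Payload 5.4 kg.
Tool frame: the origin (TCP) lies midway between the tips of the shut fingers; the grasp point (between the pads) lies 19 mm behind it; z points along the fingers, y is the line along which they close (so a half turn about z gives the same grasp; the last joint's range is limited). The gripper opens to 92 mm and grips with 3 to 60 N. Pads are 20 mm wide; open, the fingers measure 128 mm over their backs; the gripper's body (75 mm by 189 mm) begins 69 mm behind the grasp point.
Start: joints at [-75.808, 9.076, 91.501, -0, 79.423, -12.038], TCP at [254.111, -515.784, 214.601] pointing down, gripper open.
Joint ranges: [-166.64, 166.64], [-54.1, 131.32], [10.49, 154.53], [-73.88, 253.88], [9.74, 151.15], [-171.62, 171.62]. Speed limits (degrees/s): [147.25, 147.25, 180, 180, 180, 180].

INTERFACE

Orientations are given as a 3x3 rotation matrix whose columns are the frame's x, y, z axes.
In Python, from plant import manip, viewer, state gives the robot as it stands (manip), with the cameras (viewer) and the readings as plain functions.
- The arm moves only by the shell command python3 inch.py FILE [OPENING] [FORCE], which reads ROWS from the file FILE. ROWS is a JSON list of rows, 1 to 8 of them, each of 4 numbers: dx, dy, dz in a scale on which 1.0 is 400 mm, then a turn about the tool's z in parts of the range, where 1.0 means 180 degrees; each row is the pose to reach, as a shift and turn from the pose commanded when the command began, along the tool's axes at that moment; what a row does not reach only later rows make up. A row lasts 1/12 s, in which the tool goes at most 41.7 mm and 7.16 degrees, less where a joint would pass 70% of its speed; a pose out of reach is approached as far as the arm can. OPENING is the opening from 0.0 (shut) to 1.0 (fully open), set as the command begins (- or left out keeps the last). The fingers move at their own pace and stop on an object; FORCE is the grip in N (left out, the last holds). Time passes only in rows, so rows that do not move let the fingers close. It prints the time, the measured TCP pose, the force, the opening and the grip force at its end. A shift or turn number past 1, either way, is cut back to 1. Input that does not fit is refused with a message, and nothing moves.
- state(): the state, without advancing time (a new reading comes with each control period).
- viewer.grab_frame(name): name is "scene" or "top" or "wrist"; returns the picture (400x640x3 uint8, blue, green, red); there is no depth.
- viewer.camera_params(name): a dict with "intrinsics" (3x3 intrinsics, pixels), "D" ([k1, k2, p1, p2, k3] as OpenCV has them; the pictures are not rectified), "xyz" and "attitude" of the camera in the world; the wrist camera has in their place "tool_from_camera" (4x4, takes a point from camera to tool coordinates, whose origin is the TCP and whose axes are the flange's). Camera axes: x right, y down, z forward; pixel columns grow to the right and rows downward; lengths in mm; the calibration is good to about 2 mm. A picture is of the moment at which its call begins: read the wrist's pose just before it. camera_params takes no time and is no camera call.
- manip.job_done(): hands the job in; it is judged then, once.
The state is a dict: "clock": time; "joint_positions": joint angles; "joint_vel": joint speeds; "joint_torque": joint torques, N m; "position": TCP position; "tool_rot": TCP orientation; "contact_force": force on the tool from outside, world axes, zero at the start; "moment": the same for the moment, N m; "width": opening from 0.0 (shut) to 1.0 (fully open); "gripper_force": force on a finger pad.
Only numpy, scipy, OpenCV 4.12 (cv2) and the standard library are available. Lean on these libraries where they do the work, as an engineer would, in place of code of your own. Each camera call takes 0.05 s, during which the arm holds its last target. There are 200 camera calls.

## Working session

There is one attempt and no reset: what is moved stays moved. The work goes in short steps, Python scripts to look and compute and a shell command to move; the robot and the scene stay as the last step left them, time stands still between calls to the robot, and variables do not carry over. Pictures are saved under pics/ and viewed, at most 10 in all, crops included, and the job is handed in when it is done.

```bash
ls; mkdir -p pics; python3 - <<'E'
from plant import manip, viewer, state
import cv2,numpy as np
np.set_printoptions(precision=4,suppress=True)
s=state();print(s['clock'],s['position'],s['tool_rot'],s['width'])
for n in("scene","top","wrist"):
    p=viewer.camera_params(n);print(n,p)
for n in("top","scene"):
    cv2.imwrite(f"pics/{n}0.png",viewer.grab_frame(n))
E
```

```text
inch.py
pics
plant.py
0.0 [ 253.9603 -515.1799  213.6287] [[ 0.897   0.442  -0.0005]
 [ 0.442  -0.897   0.0018]
 [ 0.0004 -0.0018 -1.    ]] 0.9979179083555187
scene {'intrinsics': array([[383.9225,   0.    , 319.5371],
       [  0.    , 383.9225, 197.9804],
       [  0.    ,   0.    ,   1.    ]]), 'D': array([-0.0899,  0.    ,  0.    ,  0.    ,  0.    ]), 'xyz': array([1105.4627,  664.6474,  734.7167]), 'attitude': array([[-0.7828,  0.4013, -0.4757],
       [ 0.6221,  0.4839, -0.6155],
       [-0.0168, -0.7777, -0.6284]])}
top {'intrinsics': array([[469.6559,   0.    , 311.8966],
       [  0.    , 469.6559, 200.0221],
       [  0.    ,   0.    ,   1.    ]]), 'D': array([-0.1009,  0.    ,  0.    ,  0.    ,  0.    ]), 'xyz': array([ 366.4318,   -3.2189, 1266.5774]), 'attitude': array([[-0.0258, -0.9802,  0.1965],
       [-0.9993,  0.0304,  0.0204],
       [-0.026 , -0.1958, -0.9803]])}
wrist {'intrinsics': array([[292.8586,   0.    , 319.7779],
       [  0.    , 292.8586, 195.733 ],
       [  0.    ,   0.    ,   1.    ]]), 'D': array([0.0025, 0.    , 0.    , 0.    , 0.    ]), 'tool_from_camera': array([[   0.0003,   -0.9602,   -0.2792,   79.1642],
       [   1.    ,    0.0004,   -0.0005,    0.4416],
       [   0.0006,   -0.2792,    0.9602, -170.1742],
       [   0.    ,    0.    ,    0.    ,    1.    ]])}
```

View pics/top0.png

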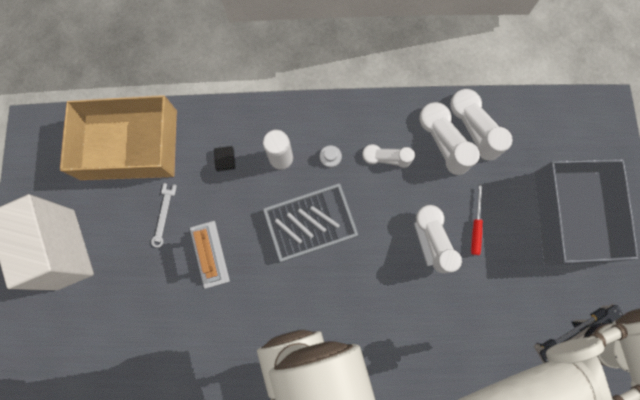

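View pics/scene0.png

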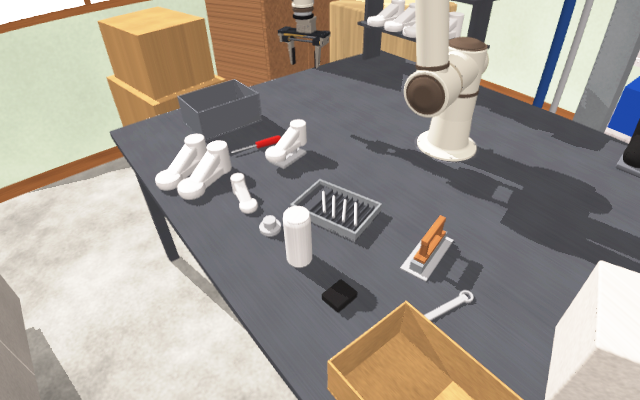

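The top view shows the tray at about (310,222), with the four pins askew on it. The rake is in its rest at about (208,254), the stand at (437,240), the wrench at (163,215) and the can at (278,150). Next I'll enlarge that area.

```bash
python3 - <<'E'
import cv2
a=cv2.imread('pics/top0.png')[178:293,182:367];cv2.imwrite('pics/c1.png',cv2.resize(a,None,fx=4.3,fy=4.3,interpolation=cv2.INTER_CUBIC))
E
cat > h.py <<'E'
import numpy as np,cv2
from plant import manip, viewer, state
def ray(n,px,T=None):
    p=viewer.camera_params(n);u=cv2.undistortPoints(np.array(px,float).reshape(-1,1,2),p['intrinsics'],p['D']).reshape(-1,2)
    d=np.c_[u,np.ones(len(u))]
    if n=='wrist':
        pos,R=T;M=p['tool_from_camera'];return R@M[:3,3]+pos,d@(R@M[:3,:3]).T
    return p['xyz'],d@p['attitude'].T
def atz(n,px,z,T=None):
    o,d=ray(n,px,T);return o+d*((z-o[2])/d[:,2])[:,None]
def tri(o1,d1,o2,d2):
    out=[]
    for a,b in zip(d1,d2):
        t=np.linalg.lstsq(np.c_[a,-b],o2-o1,rcond=None)[0];P=o1+a*t[0];Q=o2+b*t[1]
        out.append([*(P+Q)/2,np.linalg.norm(P-Q)])
    return np.array(out)
def rel(s,P):  # world point -> tool axes
    return s['tool_rot'].T@(np.array(P)-s['position'])
E
```

```text
(no output)
```

View pics/c1.png

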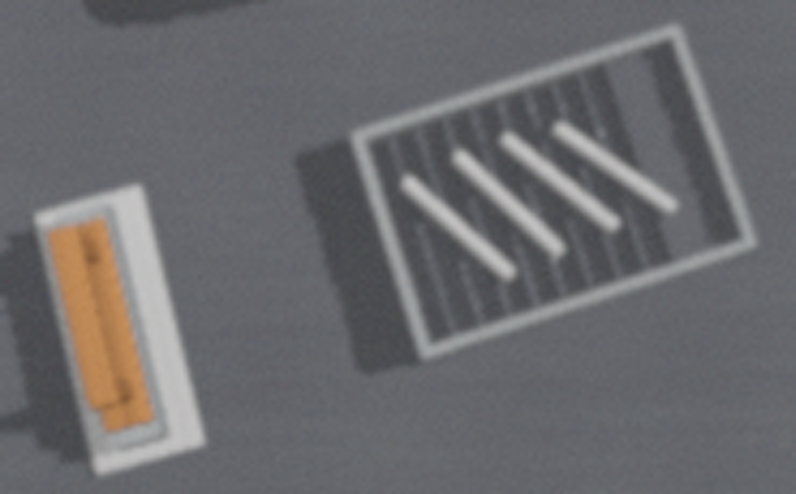

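The crop shows the tray rim corners at (356,135), (680,30), (753,243) and (425,355), with the strip at the right end. The rest plate corners are (38,213), (140,186), (205,443) and (97,472), and the bar runs along the left of the rake.

```bash
python3 - <<'E'
from h import *
np.set_printoptions(precision=1,suppress=True)
f=lambda L:np.array(L)/4.3+[182-.5+.12,178-.5+.12]
def fr(P):
    c=P.mean(0);return c
T=atz('top',f([(356,135),(680,30),(753,243),(425,355)]),31);print(T,T.mean(0))
TL,TR,BR,BL=T
y=(TL+BL-TR-BR)/2;x=(TL+TR-BL-BR)/2
print('tray y len',np.linalg.norm(y),'ang',np.degrees(np.arctan2(y[1],y[0]))-90,'x len',np.linalg.norm(x),np.degrees(np.arctan2(x[1],x[0])))
R=atz('top',f([(38,213),(140,186),(205,443),(97,472)]),3);print(R,R.mean(0))
TL,TR,BR,BL=R;x=(TL+TR-BL-BR)/2;y=(TL+BL-TR-BR)/2
print(np.linalg.norm(x),np.linalg.norm(y),np.degrees(np.arctan2(x[1],x[0])),np.degrees(np.arctan2(y[1],y[0]))-90)
s=state()
c=R.mean(0);
print('rel above rest',rel(s,[c[0],c[1],250]))
E
```

```text
[[593.5 150.6  31. ]
 [654.2 -53.7  31. ]
 [518.6 -93.6  31. ]
 [455.6 109.3  31. ]] [555.5  28.1  31. ]
tray y len 212.76624630271743 ang 16.901242976516784 x len 142.65758569840418 16.523941582789398
[[554.  359.2   3. ]
 [569.6 293.1   3. ]
 [406.2 250.3   3. ]
 [389.6 318.5   3. ]] [479.8 305.3   3. ]
169.16744481018569 69.0433524982465 14.289816098113358 13.52730224725552
rel above rest [ 565.3 -636.2  -35. ]
```

Careful with the scale: shifts go in shares of 400 mm and turns go in shares of 180 degrees. That gives: -243 mm is -0.6075, 216 mm is 0.54, 12 degrees is 0.0667.

```bash
echo '[[0.0675,-0.075,-0.005,0.0111],[0.135,-0.1525,-0.01,0.0222],[0.2025,-0.2275,-0.015,0.0333],[0.27,-0.305,-0.02,0.0444],[0.3375,-0.38,-0.025,0.0556],[0.405,-0.455,-0.03,0.0667],[0.4725,-0.5325,-0.035,0.0667],[0.54,-0.6075,-0.04,0.0667]]' > next.json && python3 inch.py next.json; python3 - <<'E'
from h import *
s=state();print(s['clock'],s['position'],rel(s,[480,305,250]))
E
```

```text
clock: 0.77
position: [340.3, -200.2, 230.3]
tool_rot: [[0.97, 0.245, -0.0], [0.245, -0.97, 0.0], [-0.0, -0.0, -1.0]]
contact_force: [0.8, 0.2, -0.1]
width: 1.001
gripper_force: 0.0
0.7667 [ 340.26711985 -200.24705966  230.29042711] [ 259.2619168  -455.62066305  -19.5296248 ]
```

To row units: -288 mm is -0.72, -252 mm is -0.63.

```bash
echo '[[0.05,-0.09,-0.005,0],[0.1,-0.18,-0.01,0],[0.15,-0.27,-0.015,0],[0.2,-0.36,-0.02,0],[0.25,-0.45,-0.025,0],[0.3,-0.54,-0.03,0],[0.35,-0.63,-0.035,0],[0.4,-0.72,-0.04,0]]' > next.json && python3 inch.py next.json && echo '[[0.05,-0.09,-0.0025,0],[0.1,-0.18,-0.005,0],[0.15,-0.27,-0.0075,0],[0.2,-0.36,-0.01,0],[0.2475,-0.4125,-0.01,0],[0.2475,-0.4125,-0.01,0],[0.2475,-0.4125,-0.01,0]]' > next.json && python3 inch.py next.json;  python3 - <<'E'
from h import *
s=state();print(s['clock'],s['position'],rel(s,[480,305,250]))
a=viewer.grab_frame('wrist');cv2.imwrite('pics/w1.png',a)
np.savez('w1.npz',p=s['position'],R=s['tool_rot'])
E
```

```text
clock: 1.43
position: [424.5, 118.5, 246.5]
tool_rot: [[0.969, 0.246, 0.0], [0.246, -0.969, -0.0], [0.0, 0.0, -1.0]]
contact_force: [0.9, -0.8, 0.1]
width: 1.004
gripper_force: 0.0
clock: 2.02
position: [479.7, 301.1, 249.5]
tool_rot: [[0.969, 0.248, -0.002], [0.248, -0.969, -0.001], [-0.002, 0.001, -1.0]]
contact_force: [-0.3, -0.2, 0.5]
width: 1.001
gripper_force: 0.0
2.0167 [479.73653204 301.11321323 249.4915132 ] [ 1.21761978 -3.69987205 -0.51325869]
```

View pics/w1.png

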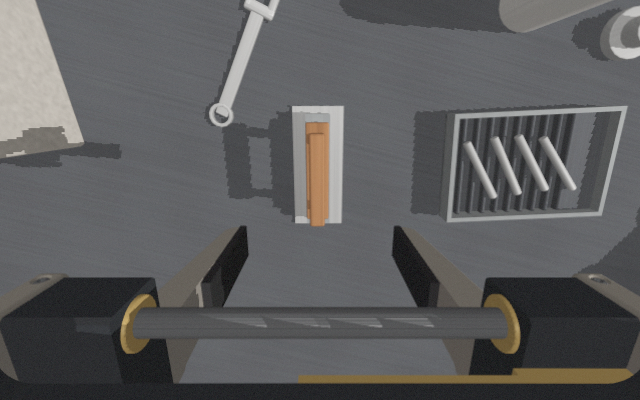

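The wrist view shows the rake bar from (318,122) to (318,225), the rest plate from (293,106) to (342,222), and the tray rim from (457,115) to (625,108) and from (443,220) to (605,213). I'll enlarge both.

```bash
python3 - <<'E'
import cv2,numpy as np
a=cv2.imread('pics/w1.png');o=np.zeros((520,780,3),np.uint8)
o[:,:260]=cv2.resize(a[100:230,285:350],None,fx=4,fy=4,interpolation=cv2.INTER_CUBIC)
o[:325,260:]=cv2.resize(a[100:225,435:635],None,fx=2.6,fy=2.6,interpolation=cv2.INTER_CUBIC)
cv2.imwrite('pics/c2.png',o)
E
```

```text
(no output)
```

View pics/c2.png

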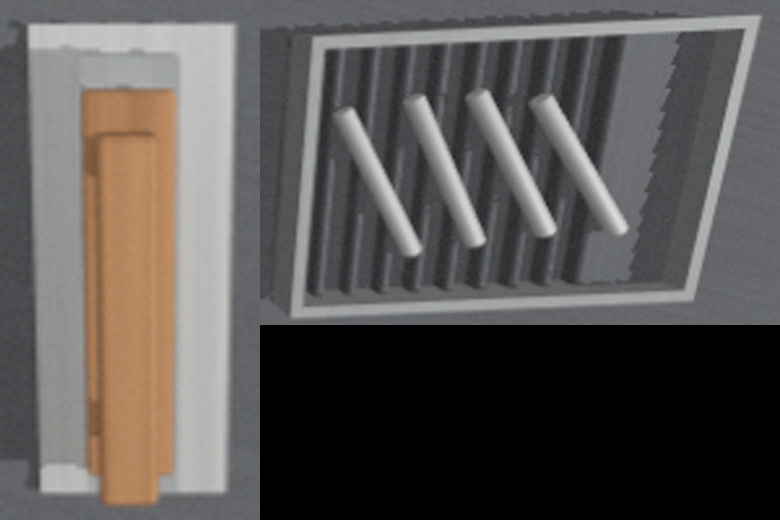

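The crop gives the bar top corners at (100,135), (154,133), (158,503) and (103,505), the rest plate at (28,25), (236,23), (228,492) and (40,492), and the tray rim corners at (315,38), (760,16), (692,300) and (290,318).

```bash
python3 - <<'E'
from h import *
np.set_printoptions(precision=1,suppress=True)
z=np.load('w1.npz');W=(z['p'],z['R'])
ft=lambda L:np.array(L)/4.3+[182-.38,178-.38]
fa=lambda L:np.array(L)/4+[285-.38,100-.38]
fb=lambda L:(np.array(L)-[260,0])/2.6+[435-.3,100-.3]
deg=lambda v:np.degrees(np.arctan2(v[1],v[0]))
bw=fa([(127,134),(130.5,504)]);bt=ft([(65,229),(112,405)])
B=tri(*ray('wrist',bw,W),*ray('top',bt));print('bar tri',B,B.mean(0))
P=atz('wrist',bw,93,W);print('bar@93',P,P.mean(0),deg(P[0]-P[1]),np.linalg.norm(P[0]-P[1]))
pw=fa([(28,25),(236,23),(228,492),(40,492)]);pt=ft([(38,213),(140,186),(205,443),(97,472)])
Q=tri(*ray('wrist',pw,W),*ray('top',pt));print('plate tri',Q,Q.mean(0),deg(Q[0]+Q[1]-Q[2]-Q[3]))
Q=atz('wrist',pw,3,W);print('plate@3',Q.mean(0),deg(Q[0]+Q[1]-Q[2]-Q[3]))
tw=fb([(315,38),(760,16),(692,300),(290,318)]);tt=ft([(356,135),(680,30),(753,243),(425,355)])
for n,T in(('tri',tri(*ray('wrist',tw,W),*ray('top',tt))),('w31',atz('wrist',tw,31,W))):
    print('tray',n,T,T.mean(0),deg(T[0]+T[1]-T[2]-T[3]),deg(T[0]+T[3]-T[1]-T[2])-90, np.linalg.norm(T[0]+T[1]-T[2]-T[3])/2,np.linalg.norm(T[0]+T[3]-T[1]-T[2])/2)
pc=fb([(345,117),(410,247),(417,104),(474,238),(480,98),(546,228),(544,102),(619,228)])
P=atz('wrist',pc,22,W)[:,:2]
th=np.radians(16.7);M=np.array([[np.cos(th),-np.sin(th)],[np.sin(th),np.cos(th)]])
T=atz('wrist',tw,31,W).mean(0)[:2]+M@[0,4.25];print('pins in tray',(P-T)@M)
s=state();print('rel bar',rel(s,[*P[0][:0],*(B.mean(0)[:2]),66]))
E
```

```text
bar tri [[531.7 318.3  87.    0.6]
 [426.  289.2  88.    2.1]] [478.9 303.7  87.5   1.3]
bar@93 [[532.4 318.1  93. ]
 [427.3 290.5  93. ]] [479.8 304.3  93. ] 14.73335036363114 108.62708173134261
plate tri [[552.9 358.2   7.6   1. ]
 [569.6 291.4   8.8   1.9]
 [406.6 248.8   7.5   1.6]
 [389.6 317.    7.8   0.5]] [479.7 303.9   7.9   1.3] 14.397183901185635
plate@3 [479.1 303.5   3. ] 14.508335667673926
tray tri [[594.2 150.6  30.2   1.2]
 [655.8 -53.7  31.8   3.5]
 [517.8 -93.2  35.2   0.4]
 [454.7 109.5  32.9   1.7]] [555.6  28.3  32.5   1.7] 16.2117785240446 17.038090355933903 144.50991219098566 212.83402636181518
tray w31 [[594.7 150.8  31. ]
 [657.8 -54.7  31. ]
 [517.2 -97.7  31. ]
 [453.5 108.8  31. ]] [555.8  26.8  31. ] 16.774475702774293 17.104611471978743 147.1635257135322 215.57101564538237
pins in tray [[ 32.4  80.3]
 [-39.3  38. ]
 [ 37.6  44. ]
 [-35.6   4.1]
 [ 39.3  12.1]
 [-31.6 -33.7]
 [ 35.9 -21. ]
 [-33.2 -72.9]]
rel bar [  0.4  -3.8 183.9]
```

To row units: 184 mm is 0.46, 175 mm is 0.4375.

```bash
echo '[[0,-0.01,0.1,0],[0,-0.01,0.2,0],[0,-0.01,0.3,0],[0,-0.01,0.3875,0],[0,-0.01,0.4375,0],[0,-0.01,0.46,0],[0,-0.01,0.46,0],[0,-0.01,0.46,0]]' > next.json && python3 inch.py next.json && echo '[[0,0,0,0],[0,0,0,0],[0,0,0,0],[0,0,0,0],[0,0,0,0],[0,0,0,0]]' > next.json && python3 inch.py next.json 0 60
```

```text
clock: 2.73
position: [479.9, 303.8, 67.9]
tool_rot: [[0.97, 0.245, 0.001], [0.245, -0.97, 0.0], [0.001, -0.0, -1.0]]
contact_force: [0.8, 0.9, 0.4]
width: 1.002
gripper_force: 0.0
clock: 3.23
position: [479.3, 304.4, 66.9]
tool_rot: [[0.969, 0.246, 0.0], [0.246, -0.969, 0.0], [0.0, -0.0, -1.0]]
contact_force: [-0.6, 0.1, 0.3]
width: 0.587
gripper_force: 0.0
```

```bash
echo '[[0,0,0,0],[0,0,0,0],[0,0,0,0],[0,0,0,0],[0,0,0,0],[0,0,0,0],[0,0,0,0],[0,0,0,0]]' > next.json && python3 inch.py next.json
```

```text
clock: 3.9
position: [479.2, 304.4, 66.6]
tool_rot: [[0.969, 0.246, -0.0], [0.246, -0.969, 0.0], [0.0, -0.0, -1.0]]
contact_force: [0.4, 0.8, -0.3]
width: 0.188
gripper_force: 60.0
```

To row units: -100 mm is -0.25, -85 mm is -0.2125.

```bash
echo '[[0,0,-0.025,0],[0,0,-0.0625,0],[0,0,-0.1125,0],[0,0,-0.1625,0],[0,0,-0.2125,0],[0,0,-0.25,0],[0,0,-0.25,0],[0,0,-0.25,0]]' > next.json && python3 inch.py next.json; python3 - <<'E'
from h import *
s=state();th=np.radians(16.9);t=np.array([554.5-.2,31.6]);d=np.array([-np.sin(th),np.cos(th)])
print(rel(s,[*(t-96*d),140]),t-96*d,s['tool_rot'][:,0])
E
```

```text
clock: 4.57
position: [479.5, 304.4, 167.2]
tool_rot: [[0.969, 0.246, 0.001], [0.246, -0.969, 0.0], [0.001, -0.0, -1.0]]
contact_force: [0.4, -0.4, -3.0]
width: 0.189
gripper_force: 60.0
[  9.90382009 378.68323358  27.20478561] [582.20741059 -60.25410407] [0.96931089 0.24583442 0.00135807]
```

To row units: 255 mm is 0.6375, 220 mm is 0.55, -3 degrees is -0.0167.

```bash
echo '[[0,0.0375,0,0],[0.0025,0.1125,0,0],[0.005,0.2,0,-0.0056],[0.0075,0.2875,0,-0.0056],[0.01,0.375,0,-0.0111],[0.0125,0.4625,0,-0.0111],[0.015,0.55,0,-0.0167],[0.0175,0.6375,0,-0.0167]]' > next.json && python3 inch.py next.json && echo '[[0.0025,0.0875,0,0],[0.005,0.175,0,0],[0.0075,0.25,0,0],[0.0075,0.295,0,0],[0.0075,0.31,0,0],[0.0075,0.31,0,0],[0.0075,0.31,0,0]]' > next.json && python3 inch.py next.json; python3 - <<'E'
from h import *
s=state();cv2.imwrite('pics/w2.png',viewer.grab_frame('wrist'));np.savez('w2.npz',p=s['position'],R=s['tool_rot'])
print(rel(s,[582.2,-60.3,80.1]),np.degrees(np.arctan2(*s['tool_rot'][1::-1,0])))
E
```

```text
clock: 5.23
position: [547.4, 57.3, 164.5]
tool_rot: [[0.955, 0.297, -0.004], [0.297, -0.955, 0.0], [-0.003, -0.002, -1.0]]
contact_force: [1.5, -0.2, -2.7]
width: 0.189
gripper_force: 60.0
clock: 5.82
position: [587.2, -57.7, 165.2]
tool_rot: [[0.955, 0.296, -0.003], [0.296, -0.955, 0.001], [-0.002, -0.002, -1.0]]
contact_force: [0.1, -0.3, -2.4]
width: 0.19
gripper_force: 60.0
[-5.38757251  1.13418414 85.14084569] 17.228107418935576
```

View pics/w2.png

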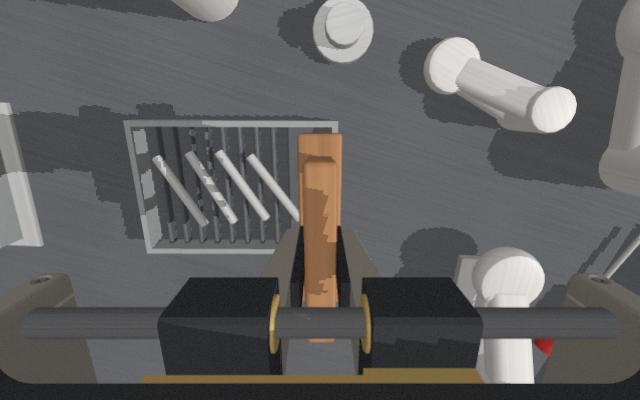

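The wrist view shows the rake level with the tray rim, which runs along y≈123 from x 125 to 338, and the rake is above the strip end with the pins clear of it. I'm lowering it onto the strip.

To row units: 85 mm is 0.2125, 82 mm is 0.205.

```bash
echo '[[-0.01,0.0025,0.0375,0],[-0.0125,0.0025,0.1,0],[-0.0125,0.0025,0.15,0],[-0.0125,0.0025,0.185,0],[-0.0125,0.0025,0.205,0],[-0.0125,0.0025,0.2125,0],[-0.0125,0.0025,0.2125,0],[-0.0125,0.0025,0.2125,0]]' > next.json && python3 inch.py next.json; python3 - <<'E'
from h import *
s=state();print(rel(s,[582.2,-60.3,80.1]),s['joint_positions'])
E
```

```text
clock: 6.53
position: [584.4, -60.8, 82.6]
tool_rot: [[0.955, 0.297, 0.002], [0.297, -0.955, -0.0], [0.001, 0.001, -1.0]]
contact_force: [0.2, 0.3, -2.3]
width: 0.192
gripper_force: 60.0
[-1.98701916 -1.166041    2.50887768] [-1.77193286e+01  1.85029754e+01  9.60462328e+01  7.74235807e-03
  6.53608946e+01  5.50096744e+01]
```

To row units: -2 mm is -0.005, -1 mm is -0.0025.

```bash
echo '[[-0.005,-0.0025,0.0025,0],[-0.005,-0.0025,0.005,0],[-0.005,-0.0025,0.005,0],[-0.005,-0.0025,0.005,0]]' > next.json && python3 inch.py next.json; echo '[[0,0,0.0025,0],[0,0,0.0025,0],[0,0,0.0025,0]]' > next.json && python3 inch.py next.json;echo '[[0,0,0.0025,0],[0,0,0.0025,0],[0,0,0.0025,0]]' > next.json && python3 inch.py next.json
```

```text
clock: 6.87
position: [581.8, -60.9, 80.0]
tool_rot: [[0.955, 0.296, 0.001], [0.296, -0.955, -0.0], [0.001, 0.0, -1.0]]
contact_force: [0.5, -0.2, -3.3]
width: 0.188
gripper_force: 60.0
clock: 7.12
position: [581.5, -60.8, 78.6]
tool_rot: [[0.955, 0.296, -0.0], [0.296, -0.955, 0.0], [-0.0, -0.0, -1.0]]
contact_force: [-1.5, 0.5, -3.2]
width: 0.193
gripper_force: 60.0
clock: 7.37
position: [581.6, -60.8, 77.6]
tool_rot: [[0.955, 0.296, -0.0], [0.296, -0.955, 0.0], [-0.0, -0.0, -1.0]]
contact_force: [0.0, -0.7, -3.3]
width: 0.19
gripper_force: 60.0
```

To row units: 1 mm is 0.0025.

```bash
echo '[[0,0,0.0025,0],[0,0,0.0025,0],[0,0,0.0025,0]]' > next.json && python3 inch.py next.json; echo '[[0,0,0.0025,0],[0,0,0.0025,0],[0,0,0.0025,0]]' > next.json && python3 inch.py next.json
```

```text
clock: 7.62
position: [581.8, -60.9, 77.5]
tool_rot: [[0.955, 0.296, 0.0], [0.296, -0.955, -0.0], [0.0, 0.0, -1.0]]
contact_force: [-4.2, -0.1, 5.4]
width: 0.191
gripper_force: 60.0
clock: 7.87
position: [581.9, -61.0, 77.4]
tool_rot: [[0.955, 0.296, 0.0], [0.296, -0.955, -0.0], [0.0, 0.001, -1.0]]
contact_force: [-6.2, 0.4, 11.5]
width: 0.192
gripper_force: 60.0
```

```bash
echo '[[0,0,-0.005,0],[0,0,-0.0113,0],[0,0,-0.0113,0]]' > next.json && python3 inch.py next.json; echo '[[0,-0.0083,0,0],[0,-0.0168,0,0],[0,-0.025,0,0],[0,-0.0333,0,0],[0,-0.0418,0,0],[0,-0.05,0,0]]' > next.json && python3 inch.py next.json; echo '[[0,-0.0083,0,0],[0,-0.0168,0,0],[0,-0.025,0,0],[0,-0.0333,0,0],[0,-0.0418,0,0],[0,-0.05,0,0]]' > next.json && python3 inch.py next.json
```

```text
clock: 8.12
position: [581.7, -60.8, 80.0]
tool_rot: [[0.955, 0.296, 0.001], [0.296, -0.955, -0.0], [0.0, 0.0, -1.0]]
contact_force: [0.1, -0.0, -2.8]
width: 0.19
gripper_force: 60.0
clock: 8.62
position: [575.5, -41.2, 80.0]
tool_rot: [[0.955, 0.296, -0.0], [0.296, -0.955, -0.0], [-0.0, 0.0, -1.0]]
contact_force: [-0.4, -0.2, -2.7]
width: 0.19
gripper_force: 60.0
clock: 9.12
position: [569.7, -22.2, 80.1]
tool_rot: [[0.955, 0.296, 0.0], [0.296, -0.955, 0.0], [0.0, -0.0, -1.0]]
contact_force: [0.7, -1.1, -2.9]
width: 0.193
gripper_force: 60.0
```

To row units: -20 mm is -0.05, -16.7 mm is -0.0418.

```bash
echo '[[0,-0.0083,0,0],[0,-0.0168,0,0],[0,-0.025,0,0],[0,-0.0333,0,0],[0,-0.0418,0,0],[0,-0.05,0,0]]' > next.json && python3 inch.py next.json | grep -E 'posi|contact'; echo '[[0,-0.0083,0,0],[0,-0.0168,0,0],[0,-0.025,0,0]]' > next.json && python3 inch.py next.json| grep -E 'posi|contact'
```

```text
position: [563.8, -3.3, 80.2]
contact_force: [0.5, -0.7, -2.6]
position: [560.6, 6.5, 80.1]
contact_force: [0.9, -0.1, -2.1]
```

To row units: -10 mm is -0.025, -6.7 mm is -0.0168.

```bash
echo '[[0,-0.0083,0,0],[0,-0.0168,0,0],[0,-0.025,0,0]]' > next.json && python3 inch.py next.json | grep -E 'posi|contact'; echo '[[0,-0.0083,0,0],[0,-0.0168,0,0],[0,-0.025,0,0]]' > next.json && python3 inch.py next.json| grep -E 'posi|contact'
```

```text
position: [557.7, 16.0, 80.1]
contact_force: [0.5, -0.2, -3.5]
position: [554.8, 25.5, 80.1]
contact_force: [0.6, 0.5, -3.5]
```

To row units: -13.3 mm is -0.0333, -10 mm is -0.025.

```bash
echo '[[0,-0.0083,0,0],[0,-0.0168,0,0],[0,-0.025,0,0],[0,-0.0333,0,0]]' > next.json && python3 inch.py next.json | grep -E 'posi|contact'; echo '[[0,-0.0083,0,0],[0,-0.0168,0,0],[0,-0.025,0,0],[0,-0.0333,0,0]]' > next.json && python3 inch.py next.json| grep -E 'posi|contact'
```

```text
position: [550.9, 38.2, 80.1]
contact_force: [0.8, -0.4, -2.8]
position: [546.9, 50.9, 80.1]
contact_force: [0.2, -0.1, -3.3]
```

To row units: -13.3 mm is -0.0333, -10 mm is -0.025.

```bash
echo '[[0,-0.0083,0,0],[0,-0.0168,0,0],[0,-0.025,0,0],[0,-0.0333,0,0]]' > next.json && python3 inch.py next.json | grep -E 'posi|contact'; echo '[[0,-0.0083,0,0],[0,-0.0168,0,0],[0,-0.025,0,0],[0,-0.0333,0,0]]' > next.json && python3 inch.py next.json| grep -E 'posi|contact'
```

```text
position: [543.0, 63.6, 80.1]
contact_force: [0.7, 1.0, -2.9]
position: [539.0, 76.3, 80.1]
contact_force: [-0.5, 0.2, -3.2]
```

To row units: -13.3 mm is -0.0333, -10 mm is -0.025.

```bash
echo '[[0,-0.0083,0,0],[0,-0.0168,0,0],[0,-0.025,0,0],[0,-0.0333,0,0]]' > next.json && python3 inch.py next.json | grep -E 'posi|contact'; echo '[[0,-0.0083,0,0],[0,-0.0168,0,0],[0,-0.025,0,0],[0,-0.0333,0,0]]' > next.json && python3 inch.py next.json| grep -E 'posi|contact'
```

```text
position: [535.0, 89.1, 80.1]
contact_force: [-0.0, 0.9, -4.0]
position: [531.1, 101.7, 80.1]
contact_force: [0.1, -0.2, -2.8]
```

To row units: -5 mm is -0.0125, -3.3 mm is -0.0083.

```bash
echo '[[0,-0.0083,0,0],[0,-0.0125,0,0],[0,-0.0125,0,0]]' > next.json && python3 inch.py next.json | grep -E 'posi|contact'; python3 - <<'E'
from h import *
s=state();cv2.imwrite('pics/t3.png',cv2.resize(viewer.grab_frame('top')[170:280,240:390],None,fx=5,fy=5,interpolation=cv2.INTER_CUBIC))
E
```

```text
position: [529.6, 106.6, 80.1]
contact_force: [0.3, -0.2, -2.9]
```

View pics/t3.png

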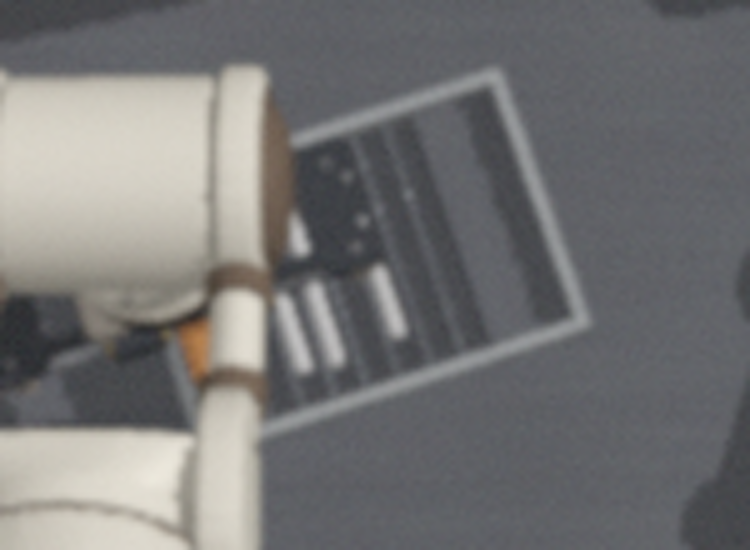

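The arm hides part of the tray. At least three pins lie parallel in grooves, at about (295,335), (328,325) and (388,303). I'll lift and look with the wrist camera.

To row units: -135 mm is -0.3375, -125 mm is -0.3125.

```bash
echo '[[0,0,-0.05,0],[0,0,-0.125,0],[0,-0.075,-0.2,0],[0,-0.1625,-0.2125,0],[0,-0.25,-0.2125,0],[0,-0.3125,-0.2125,0],[0,-0.3375,-0.2125,0],[0,-0.3375,-0.2125,0]]' > next.json && python3 inch.py next.json; python3 - <<'E'
from h import *
s=state();a=viewer.grab_frame('wrist');cv2.imwrite('pics/w4.png',a);np.savez('w4.npz',p=s['position'],R=s['tool_rot'])
E
```

```text
clock: 13.33
position: [489.0, 236.7, 165.0]
tool_rot: [[0.954, 0.299, -0.0], [0.299, -0.954, 0.0], [-0.0, -0.0, -1.0]]
contact_force: [0.3, -0.8, -3.6]
width: 0.189
gripper_force: 60.0
```

View pics/w4.png

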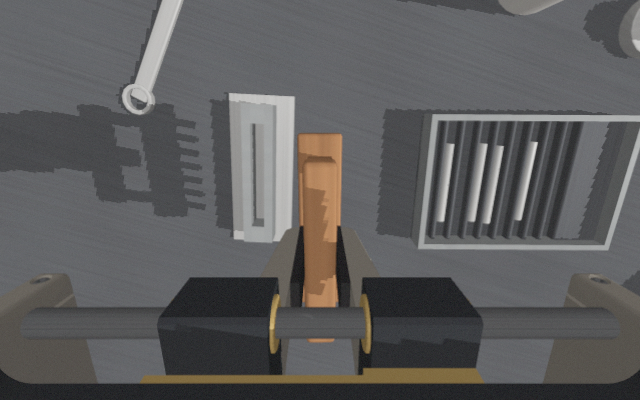

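The wrist view shows all four pins parallel to the grooves, at x of about 444, 477, 493 and 525. The empty rest slot is at (258,170). I'll check the pins' groove positions numerically and re-measure the slot.

```bash
python3 - <<'E'
from h import *
np.set_printoptions(precision=2,suppress=True)
z=np.load('w4.npz');W=(z['p'],z['R'])
P=[(448,146),(440,220),(480,146),(473,220),(498,148),(488,222),(531,144),(519,218)]
th=np.radians(16.9);M=np.array([[np.cos(th),-np.sin(th)],[np.sin(th),np.cos(th)]]);T=np.array([554.5,31.6])
for h in(11,22):
    Q=(atz('wrist',P,h,W)[:,:2]-T)@M;print(h,[(q.round(1),np.round((q[1]+52.5)/18,2)) for q in (Q[::2]+Q[1::2])/2],((Q[::2]-Q[1::2])[:,1]/90))
S=atz('wrist',[(257.5,123),(258,219)],30,W);print('slot ends',S,S.mean(0),np.degrees(np.arctan2(*(S[0]-S[1])[1::-1])))
s=state();print(rel(s,[479.3,304.3,120]))
a=cv2.imread('pics/w4.png');o=np.zeros((500,790,3),np.uint8)
o[:480,:490]=cv2.resize(a[120:240,425:548],(490,480),interpolation=cv2.INTER_CUBIC)
o[:480,500:780]=cv2.resize(a[85:245,220:313],(280,480),interpolation=cv2.INTER_CUBIC)
cv2.imwrite('pics/c5.png',o)
E
```

```text
11 [(array([-3.3, 73.8]), np.float64(7.02)), (array([-3. , 36.8]), np.float64(4.96)), (array([-5.1, 17.8]), np.float64(3.9)), (array([ -0.1, -17.6]), np.float64(1.94))] [0.02 0.06 0.04 0.05]
22 [(array([-0.6, 78.6]), np.float64(7.28)), (array([-0.3, 42.9]), np.float64(5.3)), (array([-2.4, 24.5]), np.float64(4.28)), (array([ 2.5, -9.7]), np.float64(2.38))] [0.02 0.06 0.04 0.04]
slot ends [[534.2  316.76  30.  ]
 [433.69 291.11  30.  ]] [483.95 303.94  30.  ] 14.318473555300452
[ 10.73 -69.03  44.86]
```

View pics/c5.png

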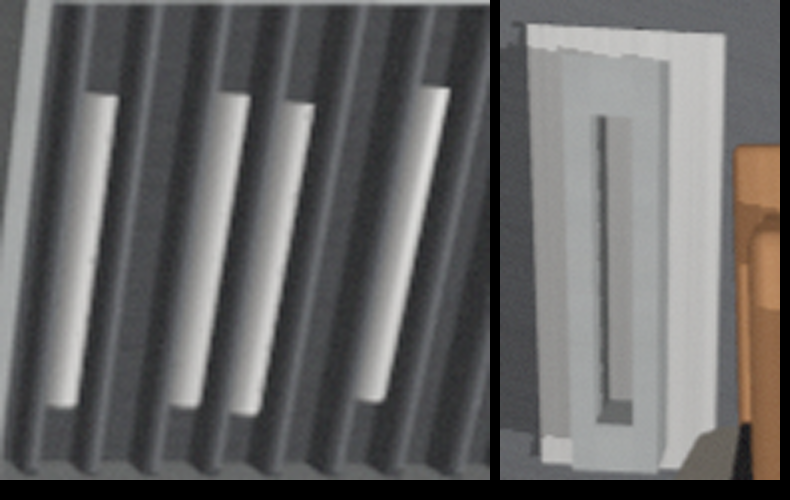

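The crop confirms it: all four pins are seated between ribs, in grooves 2, 4, 5 and 7. The slot centre at crop (614,270) agrees with the pose where I grasped the rake, so I'm taking the rake back there.

To row units: -69 mm is -0.1725, -62 mm is -0.155, 3 degrees is 0.0167.

```bash
echo '[[0.0075,-0.05,0,0.0056],[0.0175,-0.1125,0,0.0111],[0.025,-0.155,0.0125,0.0167],[0.0268,-0.1725,0.0375,0.0167],[0.0268,-0.1725,0.0625,0.0167],[0.0268,-0.1725,0.0625,0.0167],[0.0268,-0.1725,0.0625,0.0167],[0.0268,-0.1725,0.0625,0.0167]]' > next.json && python3 inch.py next.json; python3 - <<'E'
from h import *
s=state();print(rel(s,[479.3,304.3,66.6]),np.degrees(np.arctan2(*s['tool_rot'][1::-1,0])))
E
```

```text
clock: 14.05
position: [480.0, 302.9, 139.9]
tool_rot: [[0.97, 0.245, -0.0], [0.245, -0.97, -0.001], [-0.0, 0.0, -1.0]]
contact_force: [0.7, 0.3, -2.7]
width: 0.19
gripper_force: 60.0
[-0.26330245 -1.5206905  73.32777129] 14.157039872145761
```

To row units: 45 mm is 0.1125, 35 mm is 0.0875.

```bash
echo '[[0,-0.0025,0.0375,0],[0,-0.0025,0.0875,0],[0,-0.0025,0.1125,0],[0,-0.0025,0.1125,0],[0,-0.0025,0.1125,0],[0,-0.0025,0.1125,0]]' > next.json && python3 inch.py next.json; python3 - <<'E'
from h import *
s=state();print(rel(s,[479.3,304.3,66.6]),np.degrees(np.arctan2(*s['tool_rot'][1::-1,0])))
E
```

```text
clock: 14.55
position: [480.3, 305.2, 96.3]
tool_rot: [[0.969, 0.246, 0.002], [0.246, -0.969, 0.001], [0.002, -0.0, -1.0]]
contact_force: [-0.0, 0.2, -3.2]
width: 0.19
gripper_force: 60.0
[-1.23058602  0.67354588 29.72294247] 14.212957721370298
```

To row units: 12 mm is 0.03, 8 mm is 0.02.

```bash
echo '[[0,0,0.01,0],[0,0,0.02,0],[0,0,0.03,0],[0,0,0.03,0]]' > next.json && python3 inch.py next.json; echo '[[0,0,0.01,0],[0,0,0.02,0],[0,0,0.03,0],[0,0,0.0375,0],[0,0,0.0375,0],[0,0,0.0375,0]]' > next.json && python3 inch.py next.json
```

```text
clock: 14.88
position: [478.7, 304.9, 82.2]
tool_rot: [[0.969, 0.246, -0.002], [0.246, -0.969, -0.001], [-0.002, 0.0, -1.0]]
contact_force: [-0.9, -0.2, -2.6]
width: 0.19
gripper_force: 60.0
clock: 15.38
position: [479.1, 305.1, 67.8]
tool_rot: [[0.969, 0.246, -0.001], [0.246, -0.969, -0.0], [-0.001, 0.0, -1.0]]
contact_force: [0.4, -1.4, -3.5]
width: 0.191
gripper_force: 60.0
```

To row units: 1.5 mm is 0.0038, 0.8 mm is 0.002.

```bash
echo '[[0,0,0.002,0],[0,0,0.0038,0],[0,0,0.0038,0],[0,0,0.0038,0]]' > next.json && python3 inch.py next.json; echo '[[0,0,0,0],[0,0,0,0],[0,0,0,0],[0,0,0,0],[0,0,0,0],[0,0,0,0],[0,0,0,0],[0,0,0,0]]' > next.json && python3 inch.py next.json 0.7
```

```text
clock: 15.72
position: [479.4, 305.2, 66.7]
tool_rot: [[0.969, 0.246, 0.0], [0.246, -0.969, 0.0], [0.0, -0.0, -1.0]]
contact_force: [-0.7, 0.2, -3.3]
width: 0.186
gripper_force: 60.0
clock: 16.38
position: [479.3, 305.2, 66.6]
tool_rot: [[0.969, 0.246, -0.0], [0.246, -0.969, -0.0], [-0.0, 0.0, -1.0]]
contact_force: [0.2, -0.2, -1.0]
width: 0.695
gripper_force: 0.0
```

To row units: -183 mm is -0.4575, -160 mm is -0.4.

```bash
echo '[[0,0,-0.025,0],[0,0,-0.075,0],[0,0,-0.15,0],[0,0,-0.2375,0],[0,0,-0.325,0],[0,0,-0.4,0],[0,0,-0.4575,0],[0,0,-0.4575,0]]' > next.json && python3 inch.py next.json; echo '[[0,0,0,0],[0,0,0,0],[0,0,0,0],[0,0,0,0]]' > next.json && python3 inch.py next.json; python3 - <<'E'
from h import *
cv2.imwrite('pics/w6.png',viewer.grab_frame('wrist'))
E
```

```text
clock: 17.05
position: [482.2, 306.3, 257.0]
tool_rot: [[0.969, 0.246, 0.011], [0.246, -0.969, 0.004], [0.012, -0.001, -1.0]]
contact_force: [0.2, 0.8, 0.5]
width: 0.7
gripper_force: 0.0
clock: 17.38
position: [478.4, 304.8, 247.6]
tool_rot: [[0.969, 0.246, -0.003], [0.246, -0.969, -0.001], [-0.004, 0.0, -1.0]]
contact_force: [0.6, 1.3, -0.1]
width: 0.698
gripper_force: 0.0
```

View pics/w6.png

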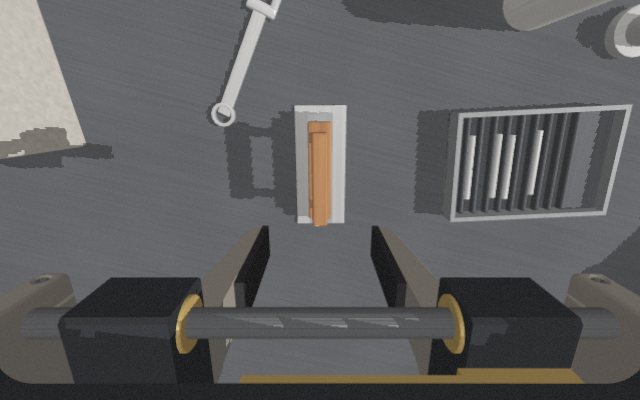

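The rake stands in its rest as it did at the start, with the bar at (320,180). The four pins are still in their grooves, at x of about 468, 494, 508 and 535, and the gripper is clear.

```bash
python3 -c "
from plant import manip, viewer, state
print(manip.job_done())"
```

```text
the job is handed in; nothing more can be done
None
```

I handed the job in at about 17.5 s: one rake pass put all four pins in separate grooves, the rake is back in its rest and I touched nothing else; the hand-in returned no verdict.

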